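# Set the brakes of the rolling trays

### The job

First lock the little rolling tray that carries the milk carton: push its brake pedal all the way down. Then release the tray that carries the round tea caddy: lift its brake pedal all the way up. Leave the brake of the mug's tray as it is.

Things in the scene. Friction and masses are not known exactly. Their poses are not given: they have to be found in the camera images.
- milk_tray: Wheeled wooden tray with the milk carton (rectangular, 68x100 mm, 182 high). Origin: tray centre at worktop height; x away from the robot along its depth. Three like trays (140 deep, 120 wide, top at 43 mm, wire rail to 64) stand in a row in any order, slightly turned, loads 110+ mm behind the pedals. Trays are fixed: they do not roll. Each has a front brake lever: steel arm, black rubber pedal.
- milk_pedal (a point): Centre of the milk tray's brake pedal (36 long, 24 wide, 10 mm thick). x: along the lever to its hinge 75 mm away; y: hinge line, level; z: out of its upper face. Hinge: 45 mm above the worktop, 12 mm before the tray. Stops: 5 deg below level (locked, pedal 38 mm high) and 35 deg above (released, 88 mm). No spring: stays where left, moves at about 3 N. Starts up.
- caddy_pedal (a point): Same pedal, axes, sizes, hinge and stops on the tray carrying the round tea caddy (tin, 86 mm diameter, 150 mm high, small knob on the lid). Starts down (locked), within 5 degrees of its lower stop. Its two sides, 24 mm apart, are free for fingers from above, so it can be pinched and lifted along its arc about the hinge.
- mug_pedal (a point): Same pedal, axes, sizes, hinge and stops on the tray carrying the mug (81 mm across, 101 mm high, handle at its side). Starts up (released). To be left alone. (Beware: wall cabinets hang from 0.55 m above the worktop, on the right from x = 0.44 m on; swing the arm across close to the robot.)

How it is judged:
On the way, in this order (a step that is already met when the one before it is completed fails the run):
1. the milk tray's pedal is pushed down (its centre below 50 mm) while the caddy tray's is still down (height (world z) of milk_pedal below 0.05 m and height (world z) of caddy_pedal below 0.06 m), for 0.2 s.
2. then the caddy tray's pedal is lifted (its centre above 76 mm) (height (world z) of caddy_pedal above 0.076 m), for 0.2 s.
At the end, for the whole second after the job is handed in: The milk tray's pedal is down (centre below 50 mm, about 10 degrees from its lower stop or nearer), the caddy tray's pedal is up (centre above 76 mm, about 10 degrees from its upper stop or nearer), and the mug tray's pedal is within 15 mm of where it began (height (world z) of milk_pedal below 0.05 m and height (world z) of caddy_pedal above 0.076 m and distance of mug_pedal from where it was at the start of the episode below 0.015 m); the robot touches nothing.
It fails at once if the mug tray's pedal is moved more than 15 mm (distance of mug_pedal from where it was at the start of the episode above 0.015 m).
It also fails if it takes over 50 s, if anything falls off the work surface, if the arm or the gripper's body presses on something with over 40 N, if the wrist force passes 120 N, or if a joint passes its speed limit or range.

### The arm

A 7-joint arm with a two-finger parallel gripper is mounted at the origin on a cart in front of the work surface, level with it; the furniture and walls round the work are solid. World frame = base frame: x ahead of the robot, y to its left, z up, the work surface at z = 0. Lengths are in m, angles in rad, forces in N, time in s.
With the tool pointing down it reaches from about 0.4 to 0.85 m from the base axis. Payload 4.5 kg.
Tool frame: the origin (TCP) lies midway between the tips of the shut fingers; the grasp point (between the pads) lies 19 mm behind it; z points along the fingers, y is the line along which they close (so a half turn about z gives the same grasp; the last joint's range is limited). The gripper opens to 88 mm and grips with 3 to 60 N. Pads are 18 mm wide; open, the fingers measure 123 mm over their backs; the gripper's body (75 mm by 187 mm) begins 45 mm behind the grasp point.
Start: joints at [1.182, 0.689, -0.195, 1.565, 0.157, 0.902, -0.215], TCP at [0.256, -0.57, 0.239] pointing down, gripper open.
Joint ranges: [-3.01, 3.01], [-0.46, 2.08], [-1.47, 1.51], [0.13, 2.56], [-1, 4.14], [0.04, 2.09], [-2.66, 2.66]. Speed limits (rad/s): [2.57, 2.57, 3.14, 3.14, 3.14, 3.14, 3.14].

### API

Orientations are given as a rotation vector (axis times angle).
In Python, from station import get_state, get_image, hand_in, search_frame gives the robot as it stands.
- The arm moves only by the tool jog_arm, never from a script. Its argument "deltas" is text: rows parted by semicolons, each of 5 numbers parted by spaces: the shift along the tool's x, y, z in units of 30 mm (1.0 is 30 mm), then the turn about the tool's z in units of 6 degrees (1.0 is 6 degrees), then the closure, from 0 (fully open) to 1 (shut). A call has 1 to 5 rows; each row is the pose to reach, as a shift and turn from the pose commanded when the call began, along the tool's axes at that moment; what a row does not reach only later rows make up. A row lasts 1/8 s, in which the tool goes at most 62.5 mm and 10.7 degrees, less where a joint would pass 70% of its speed; a pose out of reach is approached as far as the arm can. A call with a gripper value outside its range is refused whole. The fingers move at their own pace and stop on an object; the grip force is fixed at half the most. Time passes only in rows, so rows that repeat a pose let the fingers close. It gives the time, the measured TCP pose, the force, the opening and the grip force at its end, in the units of the state.
- get_state(): the state, without advancing time (a new reading comes with each control period).
- get_image(name): name is "scene" or "top" or "wrist"; returns a dict with "color" (400x640x3 uint8, red, green, blue), "range_z" (400x640 float32, m along the optical axis (not along the pixel's ray), 0 where there is no reading), "camera_matrix" (3x3 intrinsics, pixels), "k1" (the pictures are not rectified: a ray, as slopes to the right and down, at radius r is drawn at 1 + k1 r^2 times it, then the intrinsics apply), "origin" and "rotation" of the camera in the world. Camera axes: x right, y down, z forward; pixel columns grow to the right and rows downward; lengths in m; the calibration is good to about 2 mm. A picture is of the moment at which its call begins.
- hand_in(): hands the job in; it is judged then, once.
Trained networks look in a picture, given as the dict that the camera call returned (one of the last four; its "shot" number tells which), for a name from the list of things; names that differ only in an ending like _2 or _b are one class to them, and where a whole thing is asked for, a point or a joint stands for the part that bears it (a point fixed in the world has none). Each returns a list of dicts, best first, with "p" (0 to 1); they miss things now and then, are a little off and sometimes report something else, mostly with a low value. They report only what shows in the picture. A call takes as long as a camera call.
- search_frame(picture, target): "rect" ([left, top, width, height] in pixels, round what is visible of it).
The state is a dict: "clock": time; "joint_pos": joint angles; "joint_velocities": joint speeds; "joint_torque": joint torques, N m; "position": TCP position; "eef_rot": TCP orientation; "contact_force": force on the tool from outside, world axes, zero at the start; "moment": the same for the moment, N m; "gripper_width": finger opening in m; "gripper_force": force on a finger pad.
Only numpy, scipy, OpenCV 4.12 (cv2) and the standard library are available. Lean on these libraries where they do the work, as an engineer would, in place of code of your own. Each camera call takes 0.05 s, during which the arm holds its last target. There are 200 camera calls.

## Working session

There is one attempt and no reset: what is moved stays moved. The work goes in short steps, Python scripts to look and compute and a tool call to move; the robot and the scene stay as the last step left them, time stands still between calls to the robot, and variables do not carry over. Pictures are saved under pics/ and viewed, at most 10 in all, crops included, and the job is handed in when it is done.

Besides the shell and the picture viewer there is one more tool, called after "Request:" as a command line: name --argument value ..., lists and objects as JSON in quotes. jog_arm: Moves the arm, as the interface text tells. Its arguments: {"type":"object","properties":{"deltas":{"type":"string"}},"required":["deltas"]}

```bash
mkdir -p pics
cat > h.py <<'E'
import numpy as np,cv2,pickle
from station import *
def world(im,u,v,z=None):
    K=np.array(im["camera_matrix"]);k1=im["k1"]
    x=(u-K[0,2])/K[0,0];y=(v-K[1,2])/K[1,1]
    a,b=x,y
    for _ in range(20):
        f=1+k1*(a*a+b*b);a,b=x/f,y/f
    d=np.array([a,b,1.]);R=np.array(im["rotation"]);o=np.array(im["origin"])
    if z is not None:
        w=R@d;return o+w*(z-o[2])/w[2]
    return o+R@(d*im["range_z"][int(v),int(u)])
def cloud(im):
    K=np.array(im["camera_matrix"],float);h,w=im["range_z"].shape
    g=np.stack(np.meshgrid(np.arange(w),np.arange(h)),-1).reshape(-1,1,2).astype(float)
    n=cv2.undistortPointsIter(g,K,np.array([im["k1"],0,0,0,0.]),None,None,(3,50,1e-9)).reshape(h,w,2)
    d=np.dstack([n,np.ones((h,w))])*im["range_z"][...,None]
    return d@np.array(im["rotation"]).T+np.array(im["origin"])
E
python3 - <<'E'
from h import *
for n in("scene","top"):
    im=get_image(n);cv2.imwrite(f"pics/{n}.png",im["color"][...,::-1])
    pickle.dump(im,open(n+".pkl","wb"))
    print(n,im["origin"],im["k1"])
    for t in("milk_tray","milk_pedal","caddy_pedal","mug_pedal"):
        for r in search_frame(im,t)[:3]:
            x,y,w,h=r["rect"];print(t,np.round(r["rect"]),round(r["p"],2),world(im,min(639,x+w/2),min(399,y+h/2)).round(3))
s=get_state();print(s["position"],s["eef_rot"],s["clock"])
E
```

```text
scene [0.20193569 0.3977255  0.72520403] 0.023900123642191105
milk_tray [309.  97.  98. 104.] 0.77 [-1.253 -1.057 -0.73 ]
milk_pedal [365. 174.  37.  18.] 0.8 [-1.037 -0.842 -0.514]
caddy_pedal [253. 261.  41.  38.] 0.66 [-0.039  0.156  0.484]
mug_pedal [324. 219.  39.  19.] 0.78 [-0.507 -0.311  0.017]
top [ 0.43222562 -0.04253689  0.90886199] 0.006921157635157688
milk_tray [362. 133.  76. 126.] 0.78 [-0.051 -0.526  0.426]
milk_pedal [389. 217.  15.  46.] 0.6 [ 0.162 -0.312  0.639]
caddy_pedal [205. 186.  22.  49.] 0.59 [0.802 0.327 1.278]
mug_pedal [299. 214.  13.  42.] 0.59 [0.515 0.04  0.992]
[ 0.25645779 -0.56995167  0.2387135 ] [-3.07164021e+00 -6.59234126e-01  3.32489198e-05] 0.5
```

```bash
sed -i 's/np.array(im\["rotation"\])/rot(im)/; s/^from station import \*/from station import *\ndef rot(im): return cv2.Rodrigues(np.array(im["rotation"],float))[0]/' h.py
python3 - <<'E'
from h import *
from station import *
rs={"scene":[(365,174,37,18),(253,261,41,38),(324,219,39,19)],"top":[(389,217,15,46),(205,186,22,49),(299,214,13,42)]}
for n in rs:
    im=pickle.load(open(n+".pkl","rb"));C=cloud(im)
    for x,y,w,h in rs[n]:
        P=C[y:y+h,x:x+w].reshape(-1,3);dark=im["color"][y:y+h,x:x+w].max(-1).ravel()<70
        Q=P[dark&(P[:,2]>.02)&(P[:,2]<.12)]
        print(n,world(im,x+w/2,y+h/2).round(3),len(Q),np.median(Q,0).round(3),np.percentile(Q,[5,95],axis=0).round(3).tolist())
E
```

```text
scene [ 0.491 -0.24   0.001] 27 [ 0.445 -0.184  0.084] [[0.429, -0.191, 0.038], [0.465, -0.181, 0.096]]
scene [0.507 0.162 0.043] 8 [0.466 0.17  0.042] [[0.464, 0.165, 0.041], [0.467, 0.178, 0.044]]
scene [ 0.469 -0.026  0.048] 48 [ 0.451 -0.017  0.085] [[0.432, -0.025, 0.037], [0.465, -0.012, 0.101]]
top [ 0.463 -0.192  0.074] 23 [ 0.433 -0.184  0.091] [[0.429, -0.197, 0.036], [0.467, -0.18, 0.096]]
top [0.513 0.159 0.045] 24 [0.48  0.169 0.045] [[0.466, 0.161, 0.042], [0.499, 0.178, 0.047]]
top [ 0.468 -0.02   0.076] 31 [ 0.434 -0.022  0.098] [[0.432, -0.031, 0.092], [0.447, -0.011, 0.102]]
```

View pics/scene.png

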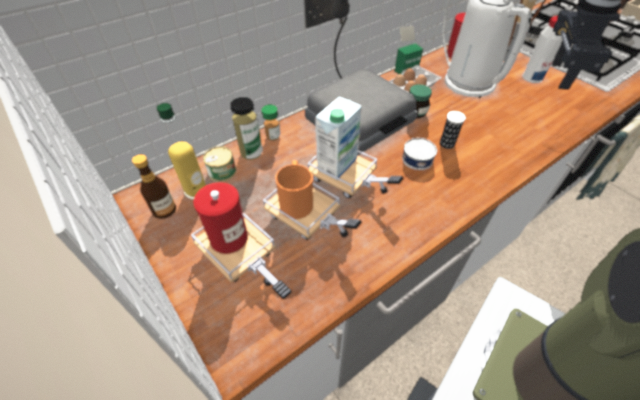

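View pics/top.png

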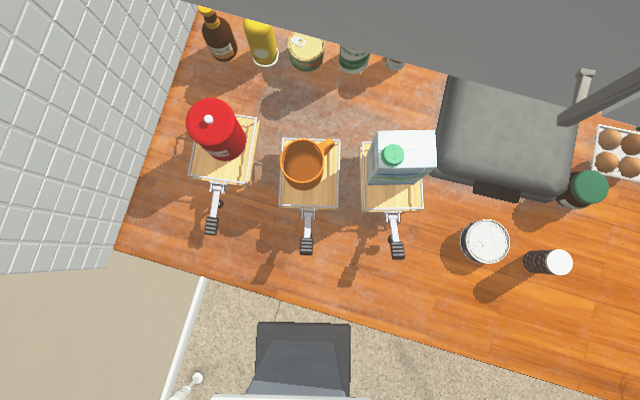

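```bash
python3 - <<'E'
from h import *
S,T=[pickle.load(open(n+".pkl","rb")) for n in("scene","top")]
def tri(a,b):
    A=[];o=[]
    for im,p in((S,a),(T,b)):
        q=world(im,*p,z=0.05);c=np.array(im["origin"]);d=q-c;d/=np.linalg.norm(d);A.append(np.eye(3)-np.outer(d,d));o.append(A[-1]@c)
    return np.linalg.solve(sum(A),sum(o)).round(3)
for n,a,b in(("milk",(394,180),(397,250)),("mug",(351,225),(307,246)),("caddy",(281,287),(212,225))): print(n,tri(a,b),world(T,*b).round(3),world(S,*a).round(3))
# pedal point list: dark px around
for n,(x,y) in(("milk",(397,250)),("caddy",(212,225))):
    C=cloud(T);sl=np.s_[y-18:y+18,x-14:x+14];P=C[sl].reshape(-1,3);d=T["color"][sl].max(-1).ravel()<100;lo=.065 if n=="milk" else .03
    Q=P[d&(P[:,2]>lo)&(P[:,2]<.12)];m=Q.mean(0);u=np.linalg.svd(Q-m)[2][0];t=(Q-m)@u
    print(n,len(Q),m.round(3),u.round(3),t.min().round(3),t.max().round(3),(m+u*(t.min()+t.max())/2).round(3))
for n,b,z in(("milkhinge",(391,214),.047),("caddyhinge",(217,188),.047)):print(n,world(T,*b,z=z).round(3),world(T,*b).round(3))
s=get_state();R=cv2.Rodrigues(np.array(s["eef_rot"]))[0];print(R.round(3))
E
python3 - <<'E'
import cv2
a=cv2.imread('pics/top.png')[170:280,180:430]
cv2.imwrite('pics/crop.png',cv2.resize(a,None,fx=3.2,fy=3.2,interpolation=cv2.INTER_CUBIC))
E
```

```text
milk [ 0.444 -0.191  0.083] [ 0.444 -0.19   0.087] [ 0.44  -0.182  0.093]
mug [ 0.448 -0.023  0.081] [ 0.447 -0.024  0.093] [ 0.444 -0.015  0.093]
caddy [0.484 0.165 0.045] [0.484 0.166 0.044] [0.484 0.166 0.045]
milk 90 [ 0.44  -0.188  0.09 ] [-0.854 -0.161  0.494] -0.024 0.014 [ 0.445 -0.188  0.087]
caddy 93 [0.483 0.166 0.044] [-0.993  0.113 -0.043] -0.017 0.017 [0.483 0.166 0.044]
milkhinge [ 0.514 -0.186  0.047] [ 0.515 -0.186  0.047]
caddyhinge [0.557 0.159 0.047] [0.557 0.158 0.052]
[[ 0.912  0.41  -0.   ]
 [ 0.41  -0.912  0.   ]
 [-0.    -0.    -1.   ]]
```

View pics/crop.png

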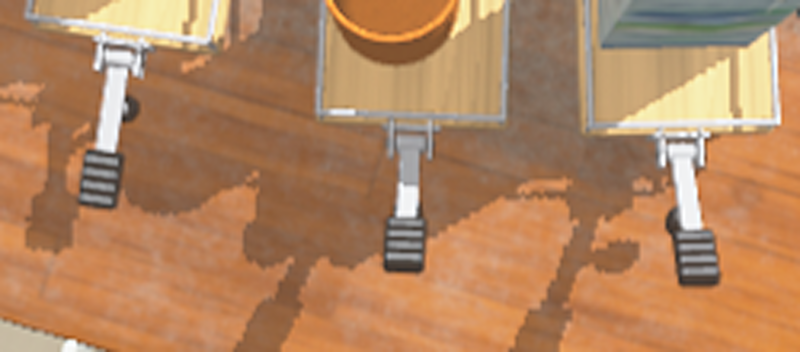

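The crop shows the caddy pedal (left) at crop pixel (101,178), the mug's at (404,243) and the milk's at (697,257). The detections match these.

Request:
jog_arm --deltas "1.5 -1.3 0 1 1; 3 -2.6 0 2 1; 4.5 -3.8 0 3 1; 6 -5 0.5 4 1; 7.5 -6.3 1 5 1"

```text
clock: 1.12
position: [0.3853, -0.304, 0.2088]
eef_rot: [3.136, -0.164, 0.003]
contact_force: [1.0, 0.9, -0.6]
gripper_width: 0.0404
gripper_force: 0.0
```

Request:
jog_arm --deltas "0.5 -1.4 0.5 0 1; 1 -2.8 1 0 1; 1.4 -4 2 0 1; 1.4 -4 3 0 1; 1.4 -4 3 0 1"

```text
clock: 1.75
position: [0.4371, -0.1893, 0.1175]
eef_rot: [-3.137, 0.156, 0.005]
contact_force: [-1.0, -1.1, -0.1]
gripper_width: 0.0003
gripper_force: 0.0
```

Run:
```python
from h import *
im=get_image("wrist");pickle.dump(im,open("w1.pkl","wb"))
cv2.imwrite("pics/w1.png",im["color"][...,::-1]);s=get_state();print(s["position"],im["origin"])
for r in search_frame(im,"milk_pedal")[:2]:
    x,y,w,h=r["rect"];print(r,world(im,x+w/2,y+h/2).round(3))
```

```text
[ 0.43759574 -0.19024307  0.11855422] [ 0.51241967 -0.19670946  0.26285627]
{'rect': [297.1, 105.3, 47.7, 132.2], 'p': 0.66} [ 0.471 -0.194  0.069]
```

View pics/w1.png

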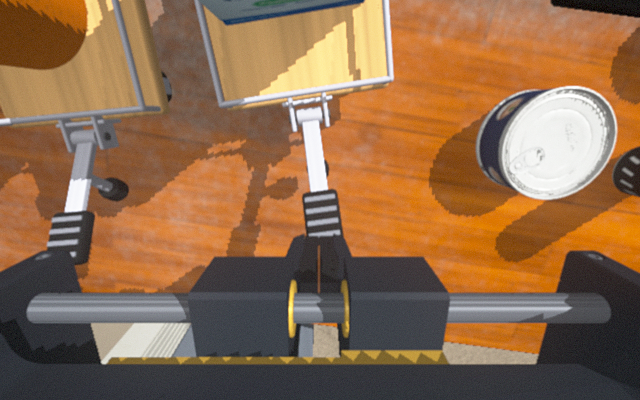

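The wrist view shows the milk pedal at (322,215), with the shut fingers directly over its outer half. I'll push down from here.

Request:
jog_arm --deltas "0.1 0 0.7 0 1; 0.1 0 1.2 0 1; 0.1 0 1.7 0 1; 0.1 0 2.1 0 1; 0.1 0 2.4 0 1"

```text
clock: 2.48
position: [0.44, -0.1906, 0.046]
eef_rot: [3.137, -0.159, -0.003]
contact_force: [-2.3, -1.3, 3.6]
gripper_width: 0.0005
gripper_force: 1.8
```

Request:
jog_arm --deltas "0 0 0.1 0 1; 0 0 0.15 0 1; 0 0 0.15 0 1"

```text
clock: 2.85
position: [0.4399, -0.1907, 0.0442]
eef_rot: [3.137, -0.159, -0.001]
contact_force: [-5.3, 1.1, 27.1]
gripper_width: 0.0005
gripper_force: 14.1
```

Request:
jog_arm --deltas "0 0 -1.5 0 1; 0 0 -3 0 1; 0 0 -4 0 0.6; 0 0 -4 0 0.4"

```text
clock: 3.35
position: [0.4429, -0.1908, 0.164]
eef_rot: [3.136, -0.157, 0.009]
contact_force: [-0.3, 0.7, -0.8]
gripper_width: 0.0181
gripper_force: 0.0
```

Run:
```python
from h import *
im=get_image("wrist");C=cloud(im);s=get_state();print(s["position"],s["eef_rot"])
for r in search_frame(im,"milk_pedal")[:2]:print(r)
T=get_image("top")
C=cloud(T)
m=(C[...,0]>.41)&(C[...,0]<.46)&(abs(C[...,1]+.19)<.025)&(C[...,2]>.02);print(m.sum(),np.percentile(C[m][:,2],[10,50,90]))
cv2.imwrite("pics/w2.png",im["color"][...,::-1])
```

```text
[ 0.44193201 -0.19036115  0.16268735] [ 3.13719067 -0.15730465  0.00429291]
{'rect': [300.4, 116.4, 35.7, 103.3], 'p': 0.78}
3041 [0.55592587 0.60650522 0.64843608]
```

View pics/w2.png

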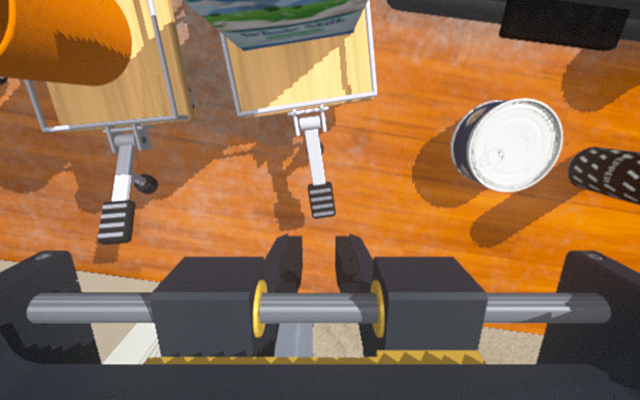

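The milk pedal, at (321,200), now lies down at its stop; the mug pedal at (115,220) is untouched. Next I move across to the caddy tray.

Request:
jog_arm --deltas "0 -1.5 -0.5 0 0.4; 0 -3.3 -1 0 0.4; 0 -5.1 -1 0 0.4; 0 -6.9 -1 0 0.4; 0 -8.7 -1 0 0.4"

```text
clock: 4.12
position: [0.4667, 0.0709, 0.1908]
eef_rot: [3.137, -0.158, -0.003]
contact_force: [0.0, -0.0, 1.0]
gripper_width: 0.0528
gripper_force: 0.0
```

Request:
jog_arm --deltas "0 -1.5 0 0 0.4; 0.1 -2.7 0.5 0 0.4; 0.1 -3.3 1 0 0.4; 0.1 -3.3 1 0 0.4"

```text
clock: 4.62
position: [0.4787, 0.1675, 0.1602]
eef_rot: [3.136, -0.155, -0.006]
contact_force: [-0.8, 0.1, 0.2]
gripper_width: 0.0526
gripper_force: 0.0
```

Run:
```python
from h import *
im=get_image("wrist");pickle.dump(im,open("w3.pkl","wb"));s=get_state();print(s["position"],s["eef_rot"],s["contact_force"])
for r in search_frame(im,"caddy_pedal")[:2]:print(r)
cv2.imwrite("pics/w3.png",im["color"][...,::-1])
C=cloud(im);c=im["color"].max(-1)<95
m=c&(abs(C[...,0]-.483)<.03)&(abs(C[...,1]-.166)<.025)&(C[...,2]>.03)&(C[...,2]<.08)
v,u=np.nonzero(m);print(m.sum(),u.min(),u.max(),v.min(),v.max())
Q=C[m];a=Q.mean(0);w=np.linalg.svd(Q-a,full_matrices=False)[2];t=(Q-a)@w.T;print(a.round(4),w.round(3),np.percentile(t,[2,98],axis=0).round(4))
```

```text
[0.47924711 0.16603487 0.16102454] [ 3.13518803 -0.15908515 -0.00424012] [ 0.27957841 -0.20867819 -0.56570432]
{'rect': [303.3, 96.7, 29.5, 106.7], 'p': 0.65}
349 307 330 169 203
[0.4862 0.1664 0.0436] [[-0.99   0.123 -0.065]
 [ 0.123  0.992  0.003]
 [-0.065  0.005  0.998]] [[-0.0143 -0.0107 -0.0015]
 [ 0.0187  0.0108  0.0015]]
```

View pics/w3.png

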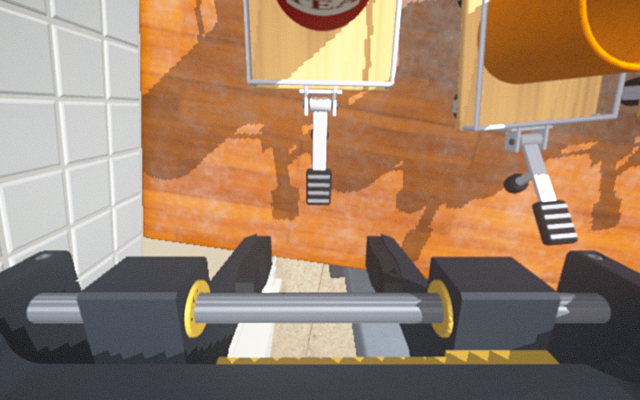

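The caddy pedal is at (318,187), centred between the open fingers and about 5 mm ahead of the tool. Going down to pinch it.

Request:
jog_arm --deltas "0.15 0 1.3 0 0.4; 0.15 0 2.6 0 0.4; 0.15 0 3.7 0 0.4; 0.15 0 4.5 0 0.4; 0.15 0 4.6 0 0.4"

```text
clock: 5.35
position: [0.4842, 0.1646, 0.0235]
eef_rot: [3.135, -0.163, -0.003]
contact_force: [-0.0, 0.4, 0.2]
gripper_width: 0.0531
gripper_force: 0.0
```

Request:
jog_arm --deltas "0 0 0 0 0.7; 0 0 0 0 1; 0 0 0 0 1; 0 0 0 0 1; 0 0 0 0 1"

```text
clock: 5.98
position: [0.4851, 0.1668, 0.0246]
eef_rot: [3.138, -0.159, 0.002]
contact_force: [-0.2, -1.9, 2.9]
gripper_width: 0.0233
gripper_force: 30.0
```

Request:
jog_arm --deltas "0 0 -0.2 0 1; 0 0 -0.4 0 1; 0.03 0 -0.6 0 1; 0.07 0 -0.8 0 1; 0.12 0 -0.95 0 1"

```text
clock: 6.6
position: [0.4878, 0.1665, 0.053]
eef_rot: [3.137, -0.158, -0.002]
contact_force: [1.3, -1.2, -7.6]
gripper_width: 0.0235
gripper_force: 30.0
```

Request:
jog_arm --deltas "0.06 0 -0.15 0 1; 0.12 0 -0.3 0 1; 0.19 0 -0.44 0 1; 0.26 0 -0.56 0 1; 0.28 0 -0.6 0 1"

```text
clock: 7.22
position: [0.4958, 0.1655, 0.0708]
eef_rot: [3.137, -0.158, -0.002]
contact_force: [-1.5, -1.9, -6.7]
gripper_width: 0.0237
gripper_force: 30.0
```

Request:
jog_arm --deltas "0.03 0 -0.05 0 1; 0.03 0 -0.05 0 1; 0.03 0 -0.05 0 0.4; 0.03 0 -0.05 0 0.4; 0.03 0 -0.05 0 0.4"

```text
clock: 7.85
position: [0.4986, 0.1662, 0.0727]
eef_rot: [-3.137, 0.158, -0.004]
contact_force: [-0.9, -0.1, 0.5]
gripper_width: 0.0517
gripper_force: 0.0
```

Request:
jog_arm --deltas "0 0 0 0 0.4; 0 0 -1 0 0.4; 0 0 -2.5 0 0.4; 0 0 -4 0 0.4; 0 0 -4 0 0.4"

```text
clock: 8.48
position: [0.4998, 0.1664, 0.1953]
eef_rot: [-3.135, 0.158, -0.011]
contact_force: [0.4, 0.2, 0.3]
gripper_width: 0.053
gripper_force: 0.0
```

Run:
```python
from h import *
im=get_image("wrist");s=get_state();print(s["position"],s["gripper_width"],s["contact_force"],s["clock"])
C=cloud(im);c=im["color"].max(-1)<95
m=c&(abs(C[...,0]-.49)<.035)&(abs(C[...,1]-.166)<.02)&(C[...,2]>.05)&(C[...,2]<.12)
if m.sum():print(m.sum(),np.percentile(C[m],[2,50,98],axis=0).round(3))
cv2.imwrite("pics/w4.png",im["color"][...,::-1])
```

```text
[0.49836875 0.16605024 0.1934486 ] 0.05254799113580957 [ 0.05827838  0.11861494 -0.93595001] 8.525
391 [[0.48  0.154 0.081]
 [0.492 0.166 0.093]
 [0.51  0.177 0.098]]
```

View pics/w4.png

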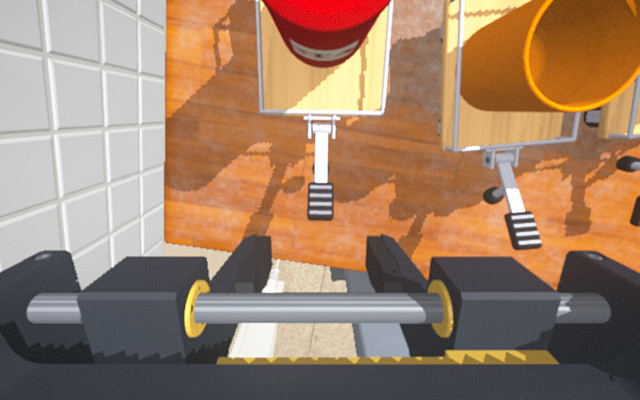

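The caddy pedal at (320,200) is up, with its top face at about 0.09 m. The mug pedal at (522,230) is unmoved, and the gripper is clear of everything.

```bash
python3 -c "
from station import *
print(hand_in())"
```

```text
the job is handed in; nothing more can be done
None
```

I pushed the milk tray's pedal down to its stop, then lifted the caddy tray's pedal to about 87 mm, left the mug's brake alone, and handed the job in at about 8.5 s; no verdict came back.

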